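Unload the sample tray from the blocked load station

ROBOT

A 6-joint arm with a two-finger parallel gripper is mounted at the origin on the work surface. World frame = base frame: x ahead of the robot, y to its left, z up, the work surface at z = 0. Lengths are in m, angles in rad, forces in N, time in s.
With the tool pointing down it reaches from about 0.425 to 0.95 m from the base axis. Payload 3.5 kg.
Tool frame: the origin (TCP) lies between the finger pads; the fingertips stand 19 mm ahead of it and the grasp point (between the pads) is the TCP; z points along the fingers, y is the line along which they close (so a half turn about z gives the same grasp; the last joint's range is limited). The gripper opens to 85 mm and grips with 20 to 120 N. Pads are 22 mm wide; open, the fingers measure 114 mm over their backs; the gripper's body (76 mm by 85 mm) begins 54 mm behind the grasp point. The pads swing forward as they close: fully open they stand 13 mm farther back than shut.
Start: joints at [1.196, 0.286, 1.577, -0, 1.279, -0.15], TCP at [0.15, 0.658, 0.25] pointing down, gripper open.
Joint ranges: [-2.77, 2.77], [-0.9, 2.22], [0.21, 2.48], [-1.53, 4.67], [0.24, 2.81], [-2.84, 2.84]. Speed limits (rad/s): [2.79, 2.79, 3.14, 3.14, 3.14, 3.14].

INTERFACE

Orientations are given as a unit quaternion [x, y, z, w].
In Python, from plant import monitor, eyes, ctrl gives the robot as it stands.
- The arm moves only by the shell command python3 -m handwheel 'ROWS' [FORCE]. ROWS is JSON, a list of rows, each a list of 7 numbers: the shift along the tool's x, y, z in units of 40 cm (1.0 is 40 cm), then the turn, a rotation vector about the tool's x, y, z in units of pi rad (1.0 is pi rad), then the opening, from -1 (shut) to 1 (fully open). A call has 1 to 12 rows; each row is the pose to reach, as a shift and turn from the pose commanded when the call began, along the tool's axes at that moment, turning the shorter way round; what a row does not reach only later rows make up. A row lasts 1/8 s, in which the tool goes at most 62.5 mm and 10.7 degrees, less where a joint would pass 70% of its speed; a pose out of reach is approached as far as the arm can. A call with a number of a shift or a turn outside -1 to 1 is refused whole. A call with a gripper value outside its range is refused whole. The fingers move at their own pace and stop on an object; FORCE is the grip in N (left out, the last holds). Time passes only in rows, so rows that repeat a pose let the fingers close. It gives the time, the measured TCP pose, the force, the opening and the grip force at its end, in the units of the state.
- monitor.get_state(): the state, without advancing time (a new reading comes with each control period).
- eyes.read_camera(name): name is "scene" or "top"; returns the picture (420x560x3 uint8, red, green, blue); there is no depth.
- eyes.camera_params(name): a dict with "K" (3x3 intrinsics, pixels), "k1" (the pictures are not rectified: a ray, as slopes to the right and down, at radius r is drawn at 1 + k1 r^2 times it, then the intrinsics apply), "R" (3x3) and "t" (3): a world point X has camera coordinates R X + t. Camera axes: x right, y down, z forward; pixel columns grow to the right and rows downward; lengths in m; the calibration is good to about 2 mm. A picture is of the moment at which its call begins. camera_params takes no time and is no camera call.
- ctrl.sign_off(): hands the job in; it is judged then, once.
The state is a dict: "time": time; "qpos": joint angles; "dq": joint speeds; "joint_efforts": joint torques, N m; "eef_pos": TCP position; "tcp_rot": TCP orientation; "contact_force": force on the tool from outside, world axes, zero at the start; "wrist_torque": the same for the moment, N m; "opening": opening from 0.0 (shut) to 1.0 (fully open); "finger_force": force on a finger pad.
Only numpy, scipy, OpenCV 4.12 (cv2) and the standard library are available. Lean on these libraries where they do the work, as an engineer would, in place of code of your own. Each camera call takes 0.05 s, during which the arm holds its last target. There are 200 camera calls.

TASK

The long aluminium module housing stands in the way of the sample tray: first stand it upright in the middle of the white board and let go of it, leaving the tray untouched in its rails until then. Then pull the perforated tray by its blue grip straight out of the load station, past the two spring catches, and lay it flat in the middle of the blue mat, right way up. Keep the tray level with the gold device in its pocket, and do not disturb the jar, the bottle, the brush or the orange box.

Things in the scene. Friction and masses are not known exactly. Their poses are not given: they have to be found in the camera images.
- housing: Obstacle: bare aluminium box, 150 (x) x 52 (y) x 62 mm tall, about 0.45 kg, with black openings on its ends and a cream label on top. Stands upright on the table across the tray's way out. Origin: centre of its underside, z up, x along its length. Grasp across its 52 mm width.
- board: White laminate board fixed on the table, 220 (x) x 160 (y) x 4 mm; origin: centre of its underside, so its top is 4 mm above the origin. The housing goes here.
- mat: Blue mat with a white line border, fixed on the table, 220 (x) x 180 (y) x 4 mm; origin: centre of its underside, top 4 mm above. The tray goes here. Mat and board may swap places.
- dock: Load station, fixed: base plate 10 mm thick (x -35 to 104, y -80 to 80 mm), two C-rails (x -4 to 100 mm) whose lips, 24 mm high and 76 mm apart, hold down the tray's long edges, and a white cabinet behind (x 104 to 224 mm, 200 mm wide, 115 mm tall). Origin on the table on the rails' middle line, z up. The tray slides out along the dock's -x and can be lifted after 95 mm of travel.
- catches (a point): Point midway between the two sprung brass rollers at the mouth of the rails, one each side of the tray, 16 mm above the table (their tops 23 mm). A pull of about 10 to 20 N takes the tray past them within its first 20 mm.
- tray: Perforated aluminium tray: plate 150 (x) x 90 (y) x 6 mm, about 0.22 kg, at first home in the rails: axes parallel to the dock's, origin at dock x = 15 mm, 10 mm above the table. Origin: centre of the plate's underside. A pocket with a rim up to 15 mm above the origin is centred at tray x = 22 mm. Blue grip at its -x end.
- grip (a point): Middle of the tray's blue grip, an upright block 22 x 22 mm that rises from 6 to 54 mm above the tray's origin, at tray x = -63 mm, y = 0; this point is 36 mm above the tray's origin. The grip stands outside the rails.
- device: Gold sample package, 60 x 52 x 8 mm, 40 g, lying loose in the tray's pocket (origin: centre of its underside, at tray x = 22 mm, 6 mm above the tray's origin).
- jar: Bystander: amber glass jar with a white cap, 54 mm across, 75 mm tall. Leave it alone. Origin on its underside.
- wash_bottle: Bystander: white bottle with a red cap, 60 mm across, 140 mm tall. Leave it alone. Origin on its underside.
- brush: Bystander: brush lying flat, 170 mm long (origin near its middle). Leave it alone. Origin on its underside.
- sample_box: Bystander: orange plastic box, 85 x 85 x 35 mm. Leave it alone. Origin on its underside.
Not all that is in view belongs to the job. Of the things that look like the device, the larger one is meant.

How it is judged:
By the outcome, as a careful person would: the job done as asked, in the order asked, and still so for the second after the job is handed in, with the robot touching nothing.
It also fails if it takes over 64 s, if anything falls off the work surface, if the arm or the gripper's body presses on something with over 40 N, if the wrist force passes 120 N, or if a joint passes its speed limit or range.

## Working session

There is one attempt and no reset: what is moved stays moved. The work goes in short steps, Python scripts to look and compute and a shell command to move; the robot and the scene stay as the last step left them, time stands still between calls to the robot, and variables do not carry over. Pictures are saved under pics/ and viewed, at most 10 in all, crops included, and the job is handed in when it is done.

```bash
mkdir -p pics; ls; python3 - <<'E'
from plant import monitor,eyes
import cv2,numpy as np
np.set_printoptions(suppress=True,precision=4)
for n in("scene","top"):
    im=eyes.read_camera(n);cv2.imwrite(f"pics/{n}0.png",im[:,:,::-1])
    p=eyes.camera_params(n);print(n,p)
print(monitor.get_state())
E
```

```text
pics
scene {'K': array([[393.7591,   0.    , 275.332 ],
       [  0.    , 393.7591, 208.7975],
       [  0.    ,   0.    ,   1.    ]]), 'k1': -0.10285847627416195, 'R': array([[-0.7393,  0.6733, -0.012 ],
       [ 0.5546,  0.5986, -0.578 ],
       [-0.382 , -0.4339, -0.816 ]]), 't': array([ 0.4078, -0.2854,  1.1572])}
top {'K': array([[389.8163,   0.    , 280.3607],
       [  0.    , 389.8163, 208.0505],
       [  0.    ,   0.    ,   1.    ]]), 'k1': -0.00971441144456586, 'R': array([[ 0.0119, -0.9998,  0.0149],
       [-0.9914, -0.0138, -0.1305],
       [ 0.1307, -0.0132, -0.9913]]), 't': array([-0.0033,  0.5494,  0.9773])}
{'time': 0.1, 'qpos': array([ 1.196 ,  0.2872,  1.578 ,  0.    ,  1.2786, -0.15  ]), 'dq': array([-0.0003, -0.0022, -0.0019, -0.0002, -0.0001,  0.0003]), 'joint_efforts': array([  0.0004, -40.7297, -29.3698,  -0.0002,   0.0034,  -0.    ]), 'eef_pos': array([0.1502, 0.6575, 0.249 ]), 'tcp_rot': array([ 0.1122,  0.9937, -0.001 , -0.0003]), 'contact_force': array([-0.9239,  0.686 , -0.1331]), 'wrist_torque': array([-0.0013, -0.0405,  0.0253]), 'finger_force': 0.0, 'opening': 1.0039318963735568}
```

View pics/scene0.png

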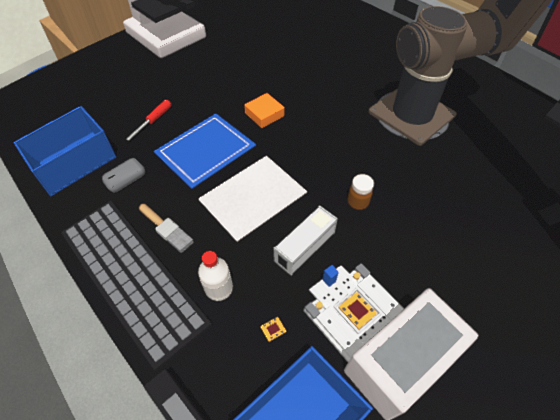

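View pics/top0.png

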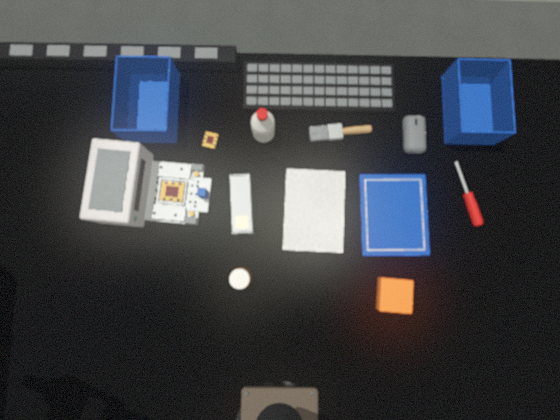

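The scene view shows the housing at (306,240), grip at (331,275), board at (253,197), mat at (205,150). The top view has the housing at (241,204), grip at (202,193), board at (314,210), mat at (394,214) and the jar at (239,279). The tray exits toward image right, about world -y.

```bash
cat > h.py <<'E'
import numpy as np,cv2
from plant import monitor,eyes
np.set_printoptions(suppress=True,precision=4)
P={n:eyes.camera_params(n) for n in("scene","top")}
def ray(n,uv):
    p=P[n];D=np.array([p["k1"],0,0,0,0.])
    q=cv2.undistortPoints(np.float64([[uv]]),p["K"],D)[0,0]
    return -p["R"].T@p["t"],p["R"].T@np.array([*q,1])
def cast(n,uv,z):
    c,d=ray(n,uv);return c+d*(z-c[2])/d[2]
def tri(us,ut):
    (a,d),(b,e)=ray("scene",us),ray("top",ut)
    s=np.linalg.lstsq(np.c_[d,-e],b-a,rcond=None)[0]
    p,q=a+d*s[0],b+e*s[1];return (p+q)/2,np.linalg.norm(p-q)
def hsv(n,im): return cv2.cvtColor(im,cv2.COLOR_RGB2HSV)
def cont(m,amin=30):
    cs=cv2.findContours(m.astype(np.uint8),cv2.RETR_EXTERNAL,cv2.CHAIN_APPROX_NONE)[0]
    return [c for c in cs if cv2.contourArea(c)>amin]
E
python3 - <<'E'
from h import *
for n in P:
    im=cv2.imread(f"pics/{n}0.png");h=cv2.cvtColor(im,cv2.COLOR_BGR2HSV);H,S,V=cv2.split(h)
    for nm,m in(("white",(S<60)&(V>110)),("blue",(H>100)&(H<125)&(S>120)&(V>70)),("gold",(H>12)&(H<32)&(S>120)&(V>120))):
        for c in cont(m,25):
            r=cv2.minAreaRect(c);M=cv2.moments(c)
            print(n,nm,np.round([M['m10']/M['m00'],M['m01']/M['m00']],1),M['m00'],np.round(cv2.boxPoints(r),1).tolist())
S=cv2.imread("pics/scene0.png")[190:350,250:410];T=cv2.imread("pics/top0.png")[130:250,140:260]
cv2.imwrite("pics/z0.png",np.hstack([cv2.resize(S,(400,400),interpolation=2),cv2.resize(T,(400,400),interpolation=2)]))
E
```

```text
scene white [177.  408.6] 436.0 [[160.89999389648438, 403.6000061035156], [175.5, 392.6000061035156], [195.1999969482422, 418.8999938964844], [180.60000610351562, 429.79998779296875]]
scene white [155.7 352.4] 130.0 [[147.39999389648438, 350.1000061035156], [156.8000030517578, 343.79998779296875], [164.10000610351562, 354.6000061035156], [154.60000610351562, 360.8999938964844]]
scene white [169.2 341.6] 122.5 [[160.89999389648438, 339.79998779296875], [169.6999969482422, 333.20001220703125], [177.39999389648438, 343.5], [168.60000610351562, 350.1000061035156]]
scene white [147.3 340.6] 123.5 [[138.89999389648438, 338.79998779296875], [147.8000030517578, 332.1000061035156], [155.5, 342.3999938964844], [146.60000610351562, 349.1000061035156]]
scene white [182.4 331. ] 121.0 [[174.39999389648438, 329.20001220703125], [183.0, 322.70001220703125], [190.60000610351562, 332.79998779296875], [182.0, 339.29998779296875]]
scene white [160.6 330.1] 120.5 [[152.39999389648438, 328.5], [161.1999969482422, 321.8999938964844], [168.60000610351562, 331.79998779296875], [159.8000030517578, 338.399993
[... 12354 characters left out ...]
5 214.5] 5516.5 [[358.70001220703125, 173.5], [427.6000061035156, 171.1999969482422], [430.3999938964844, 255.89999389648438], [361.5, 258.20001220703125]]
top blue [477.8 101.4] 5915.5 [[439.1000061035156, 58.79999923706055], [512.7999877929688, 55.400001525878906], [516.7999877929688, 143.0], [443.1000061035156, 146.39999389648438]]
top blue [144.7  94.6] 4925.5 [[109.19999694824219, 132.60000610351562], [113.0, 53.0], [181.1999969482422, 56.20000076293945], [177.39999389648438, 135.89999389648438]]
top gold [395.2 295.5] 1117.5 [[375.70001220703125, 310.8999938964844], [378.3999938964844, 276.70001220703125], [414.8999938964844, 279.6000061035156], [412.1000061035156, 313.79998779296875]]
```

View pics/z0.png

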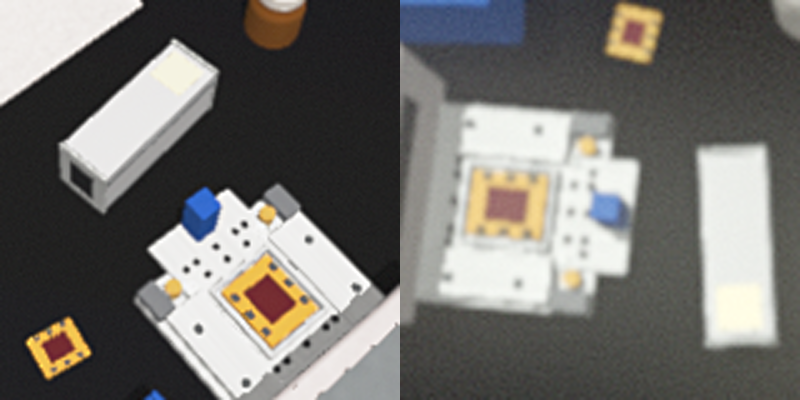

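The crop shows the housing's top face clearly (label at its near-robot end), the two brass rollers (top crop (587,146) and (572,278)), the grip top near (610,203), and the device centred at (505,204).

```bash
cat > m.py <<'E'
from h import *
s=lambda u,v:(250+u/2.5-.3,190+v/2.5-.3)
t=lambda u,v:(140+u/3.333-.35,130+v/3.333-.35)
C=[((217,72),(706,347)),((175,42),(776,343)),((105,180),(697,148)),((62,148),(766,145))]
Q=[]
for a,b in C:
    p,e=tri(s(*a),t(*b));Q.append(p);print("housing",p,e)
Q=np.array(Q);print("mean",Q.mean(0))
T=np.array([cast("top",t(*b),Q[:,2].mean()) for a,b in C]);print("top-cast",T.mean(0),"lens",np.linalg.norm(T[0]-T[2]),np.linalg.norm(T[0]-T[1]))
d=(T[2]+T[3]-T[0]-T[1]);print("housing yaw deg",np.degrees(np.arctan2(d[1],d[0])))
r=[tri(s(173,288),t(587,146)),tri(s(267,214),t(572,278))];print("rollers",r)
d=r[0][0]-r[1][0];print("dock -x yaw by rollers",np.degrees(np.arctan2(d[1],d[0]))-90, "mid",(r[0][0]+r[1][0])/2)
S0=cv2.imread("pics/scene0.png");T0=cv2.imread("pics/top0.png")
def cen(im,box,f):
    h=cv2.cvtColor(im,cv2.COLOR_BGR2HSV).astype(int);x0,y0,x1,y1=box;m=f(h[y0:y1,x0:x1])
    M=cv2.boxPoints(cv2.minAreaRect(max(cont(m,3),key=cv2.contourArea)));ys,xs=np.nonzero(m);return M.mean(0)+[x0,y0],len(xs),M+[x0,y0]
gold=lambda h:(h[...,0]<32)&(h[...,1]>60)&(h[...,2]>60)
a=cen(S0,(336,284,380,332),gold);b=cen(T0,(158,177,188,208),gold);print(a,b);dv=tri(a[0],b[0]);print("device",dv)
bl=lambda h:(h[...,0]>100)&(h[...,0]<128)&(h[...,1]>110)
a=cen(T0,(190,180,216,204),bl);print("grip top blob",a)
# grip: top face corners read from crop
print("grip cast z.064",cast("top",t(610,203),.064),"scene top face",cast("scene",s(202,197),.064))
for n,box in(("mat",[[358.7,173.5],[427.6,171.2],[430.4,255.9],[361.5,258.2]]),("board",[[280.5,250.6],[284.5,166.6],[347.4,169.6],[343.4,253.6]])):
    q=np.array([cast("top",u,.004) for u in box]);print(n,q.mean(0),np.linalg.norm(q[1]-q[0]),np.linalg.norm(q[2]-q[1]));
for n,c,p in(("mat",[152.7,150.6,226.3,100.6,256.2,144.8,182.7,194.7],0),("board",[197.6,198,273.8,144.3,307.2,191.7,231,245.4],0)):
    q=np.array([cast("scene",u,.004) for u in np.reshape(c,(4,2))]);print(n,"scene",q.mean(0),"\n",q[:,:2])
print("cams",[(-P[n]["R"].T@P[n]["t"]) for n in P])
E
python3 m.py
```

```text
housing [ 0.45   -0.0537 -0.0287] 0.2845453650947053
housing [ 0.4516 -0.111  -0.0298] 0.2846114020787794
housing [ 0.6141 -0.0497 -0.0436] 0.2881630392557332
housing [ 0.6164 -0.11   -0.0533] 0.28870884604048414
mean [ 0.533  -0.0811 -0.0388]
top-cast [ 0.5765 -0.2222 -0.0388] lens 0.169258395174557 0.058809777035995825
housing yaw deg 1.8614557503056417
rollers [(array([ 0.6314,  0.0533, -0.0737]), np.float64(0.31125794652267214)), (array([ 0.5174,  0.0672, -0.0578]), np.float64(0.3096142301606686))]
dock -x yaw by rollers -96.94222064733182 mid [ 0.5744  0.0603 -0.0657]
(array([357.354 , 309.6903]), 562, array([[337.5133, 306.3009],
       [356.6283, 289.5752],
       [377.1947, 313.0796],
       [358.0796, 329.8053]])) (array([171.6154, 191.0769]), 416, array([[159.1077, 199.1385],
       [161.4769, 180.1846],
       [184.1231, 183.0154],
       [181.7538, 201.9692]]))
device (array([0.5923, 0.291 , 0.0237]), np.float64(7.310877845324889e-05))
grip top blob (array([201.4706, 192.1176]), 35, array([[197.7647, 193.9412],
       [199.0588, 188.7647],
       [205.1765, 190.2941],
       [203.8824, 195.4706]]))
grip cast z.064 [ 0.5922 -0.103   0.064 ] scene top face [0.5824 0.2012 0.064 ]
mat [ 0.5415 -0.3043  0.004 ] 0.1896425003308696 0.23007473478856946
board [ 0.551 -0.087  0.004] 0.22756136312048514 0.17167581692051023
mat scene [ 0.5335 -0.3075  0.004 ] 
 [[ 0.6525 -0.3927]
 [ 0.3735 -0.4182]
 [ 0.4297 -0.2121]
 [ 0.6782 -0.207 ]]
board scene [ 0.543  -0.0909  0.004 ] 
 [[ 0.6565 -0.1726]
 [ 0.3929 -0.1804]
 [ 0.4426 -0.001 ]
 [ 0.6799 -0.0095]]
cams [array([0.9017, 0.3985, 0.7842]), array([0.417 , 0.0172, 1.0406])]
```

```bash
sed -i 's|140+u/3.333|140+(u-400)/3.333|; s|for n,c,p in.*||; s|^    q=np.array(\[cast("scene".*||' m.py; cat >> m.py <<'E'
for n,f,box in(("board",lambda h:(h[...,1]<60)&(h[...,2]>110),(190,145,315,245)),("mat",lambda h:(h[...,0]>100)&(h[...,0]<128)&(h[...,1]>100),(145,105,260,192))):
  for cam,I in(("scene",S0),("top",T0)):
    b=box if cam=="scene" else {"board":(275,160,355,260),"mat":(355,165,440,265)}[n]
    h=cv2.cvtColor(I,cv2.COLOR_BGR2HSV)[b[1]:b[3],b[0]:b[2]]
    hull=cv2.convexHull(max(cont(f(h)),key=cv2.contourArea));q=cv2.approxPolyDP(hull,6,True)[:,0]+[b[0],b[1]]
    w=np.array([cast(cam,u,.004) for u in q]);print(n,cam,w[:,:2].tolist(),w.mean(0))
E
python3 m.py
```

```text
housing [0.4801 0.1255 0.0594] 0.0019246880468478237
housing [0.4829 0.0744 0.0559] 0.001615876611386733
housing [0.6306 0.137  0.0663] 0.0009160021607606508
housing [0.6344 0.0862 0.0584] 0.004316893461789988
mean [0.557  0.1058 0.06  ]
top-cast [0.5576 0.1054 0.06  ] lens 0.15326249129213243 0.05276434265287983
housing yaw deg 4.154753157038749
rollers [(array([0.641 , 0.23  , 0.0213]), np.float64(0.0003296945792254895)), (array([0.5347, 0.238 , 0.0207]), np.float64(0.001003975703132588))]
dock -x yaw by rollers -94.26584189637568 mid [0.5878 0.234  0.021 ]
(array([357.354 , 309.6903]), 562, array([[337.5133, 306.3009],
       [356.6283, 289.5752],
       [377.1947, 313.0796],
       [358.0796, 329.8053]])) (array([171.6154, 191.0769]), 416, array([[159.1077, 199.1385],
       [161.4769, 180.1846],
       [184.1231, 183.0154],
       [181.7538, 201.9692]]))
device (array([0.5923, 0.291 , 0.0237]), np.float64(7.310877845324889e-05))
grip top blob (array([201.4706, 192.1176]), 35, array([[197.7647, 193.9412],
       [199.0588, 188.7647],
       [205.1765, 190.2941],
       [203.8824,
[... 501 characters left out ...]
9 -0.0862  0.004 ]
board top [[0.6665720288928108, -0.013354273623903908], [0.6579044711268704, -0.17151862716421518], [0.43581017969115676, -0.16137956657904526], [0.4417930288797894, -0.0022998065333972653]] [ 0.5505 -0.0871  0.004 ]
mat scene [[0.43092151707708687, -0.3943468096406643], [0.430565763066558, -0.21187208116805173], [0.6521536703165604, -0.21200816665539562], [0.6526960536831079, -0.3908282386546725]] [ 0.5416 -0.3023  0.004 ]
mat top [[0.6669381589464497, -0.38858641553839696], [0.5896382445688965, -0.4103350889754089], [0.4332348362860828, -0.3961569439232811], [0.43116591089944556, -0.21449790076516853], [0.6501558183415894, -0.20968073826423603]] [ 0.5542 -0.3239  0.004 ]
```

```bash
cat > go.py <<'E'
import sys
from h import *
from scipy.spatial.transform import Rotation as Ro
# x y z toolY-yaw(deg): prints shift/turn in move units from the measured pose
x,y,z,a=map(float,sys.argv[1:5]);s=monitor.get_state()
R=Ro.from_quat(s["tcp_rot"]);c,n=np.cos(np.radians(a)),np.sin(np.radians(a))
G=np.array([[-n,c,0],[c,n,0],[0,0,-1.]]).T  # columns x,y,z below
G=np.column_stack([np.cross([c,n,0],[0,0,-1]),[c,n,0],[0,0,-1]])
d=R.inv().apply(np.array([x,y,z])-s["eef_pos"])/.4
t=(R.inv()*Ro.from_matrix(G)).as_rotvec()/np.pi
print(s["time"],s["eef_pos"],s["contact_force"],"shift",d,"turn",t,"n rows",np.linalg.norm(d)*.4/.0625)
E
python3 go.py .33 .36 .25 94.15; python3 -c "
from h import *
print(cast('top',(239,279),.075),cast('top',(263,117),.14),cast('scene',(216,297),0.0))"
```

```text
0.1 [0.1502 0.6575 0.249 ] [-0.9239  0.686  -0.1331] shift [-0.6039 -0.6249 -0.0013] turn [-0.0007 -0.0002 -0.0946] n rows 5.561752130032398
[0.3685 0.1031 0.075 ] [0.7559 0.0496 0.14  ] [0.7817 0.0655 0.    ]
```

```bash
python3 -m handwheel '[[-0.604,-0.625,0,0,0,-0.0946,1],[-0.604,-0.625,0,0,0,-0.0946,1],[-0.604,-0.625,0,0,0,-0.0946,1],[-0.604,-0.625,0,0,0,-0.0946,1],[-0.604,-0.625,0,0,0,-0.0946,1],[-0.604,-0.625,0,0,0,-0.0946,1],[-0.604,-0.625,0,0,0,-0.0946,1],[-0.604,-0.625,0,0,0,-0.0946,1],[-0.604,-0.625,0,0,0,-0.0946,1],[-0.604,-0.625,0,0,0,-0.0946,1]]'; python3 go.py .557 .1055 .15 94.15
```

```text
time: 1.35
eef_pos: [0.3297, 0.3612, 0.2502]
tcp_rot: [-0.037, 0.999, -0.0, -0.0]
contact_force: [0.3, 0.9, 0.5]
opening: 1.003
finger_force: 0.0
1.35 [0.3297 0.3612 0.2502] [0.2861 0.8723 0.4679] shift [-0.5195 -0.6796  0.2504] turn [-0.     -0.0001  0.0005] n rows 5.704356610945219
```

```bash
python3 -m handwheel '[[-0.52,-0.68,0.25,0,0,0,1],[-0.52,-0.68,0.25,0,0,0,1],[-0.52,-0.68,0.25,0,0,0,1],[-0.52,-0.68,0.25,0,0,0,1],[-0.52,-0.68,0.25,0,0,0,1],[-0.52,-0.68,0.25,0,0,0,1],[-0.52,-0.68,0.25,0,0,0,1],[-0.52,-0.68,0.25,0,0,0,1],[-0.52,-0.68,0.25,0,0,0,1],[-0.52,-0.68,0.25,0,0,0,1]]'; python3 go.py .557 .1055 .04 94.15
```

```text
time: 2.6
eef_pos: [0.557, 0.1053, 0.1509]
tcp_rot: [-0.037, 0.999, 0.0, 0.0]
contact_force: [0.0, -0.4, 0.4]
opening: 1.0
finger_force: 0.0
2.6 [0.557  0.1053 0.1509] [ 0.0093 -0.4429  0.4372] shift [0.0001 0.0005 0.2772] turn [-0.      0.0003  0.0006] n rows 1.77427222391804
```

```bash
python3 -m handwheel '[[0,0,0.1,0,0,0,1],[0,0,0.2,0,0,0,1],[0,0,0.277,0,0,0,1],[0,0,0.277,0,0,0,1],[0,0,0.277,0,0,0,-1],[0,0,0.277,0,0,0,-1],[0,0,0.277,0,0,0,-1],[0,0,0.277,0,0,0,-1],[0,0,0.277,0,0,0,-1],[0,0,0.277,0,0,0,-1],[0,0,0.277,0,0,0,-1],[0,0,0.277,0,0,0,-1]]' 60; python3 go.py .557 .1055 .15 94.15
```

```text
time: 4.1
eef_pos: [0.5589, 0.1046, 0.0418]
tcp_rot: [-0.036, 0.999, 0.0, 0.002]
contact_force: [-1.2, 3.3, 5.5]
opening: 0.579
finger_force: 63.7
4.1 [0.5589 0.1046 0.0418] [-1.2134  3.3414  5.5012] shift [ 0.0036  0.0026 -0.2704] turn [ 0.0001  0.0012 -0.0001] n rows 1.7308256962173088
```

```bash
python3 -m handwheel '[[0,0,-0.1,0,0,0,-1],[0,0,-0.25,0,0,0,-1],[0,0,-0.25,0,0,0,-1],[0,0,-0.25,0,0,0,-1]]'; python3 go.py .551 -.0866 .14 87.4
```

```text
time: 4.6
eef_pos: [0.5557, 0.1041, 0.1377]
tcp_rot: [-0.036, 0.999, -0.0, -0.002]
contact_force: [-0.8, -0.2, -5.7]
opening: 0.578
finger_force: 65.3
4.6 [0.5557 0.1041 0.1377] [-0.8418 -0.2094 -5.6526] shift [ 0.0462 -0.4746 -0.0056] turn [-0.0001 -0.0012  0.0375] n rows 3.052124984221627
```

```bash
python3 -m handwheel '[[0.02,-0.12,0,0,0,0.01,-1],[0.046,-0.25,0,0,0,0.02,-1],[0.046,-0.37,0,0,0,0.0375,-1],[0.046,-0.475,0,0,0,0.0375,-1],[0.046,-0.475,0,0,0,0.0375,-1],[0.046,-0.475,0,0,0,0.0375,-1],[0.046,-0.475,0,0,0,0.0375,-1]]'; python3 go.py .551 -.0866 .047 87.4
```

```text
time: 5.48
eef_pos: [0.5517, -0.0853, 0.1379]
tcp_rot: [0.022, 1.0, 0.001, -0.002]
contact_force: [0.1, -0.6, -5.9]
opening: 0.583
finger_force: 66.0
5.475 [ 0.5517 -0.0853  0.1379] [ 0.066  -0.6174 -5.8933] shift [ 0.001  -0.0036  0.2274] turn [ 0.0004 -0.001   0.0004] n rows 1.455270842687307
```

```bash
python3 -m handwheel '[[0,-0.003,0.08,0,0,0,-1],[0,-0.003,0.15,0,0,0,-1],[0,-0.003,0.19,0,0,0,-1],[0,-0.003,0.215,0,0,0,-1],[0,-0.003,0.223,0,0,0,-1],[0,-0.003,0.223,0,0,0,-1]]'; python3 go.py .551 -.0866 .047 87.4
```

```text
time: 6.22
eef_pos: [0.5533, -0.0879, 0.051]
tcp_rot: [0.023, 1.0, -0.0, 0.001]
contact_force: [0.5, 0.6, -5.0]
opening: 0.58
finger_force: 65.9
6.225 [ 0.5533 -0.0879  0.051 ] [ 0.4947  0.5915 -5.0109] shift [0.0059 0.0031 0.01  ] turn [-0.0001  0.0004  0.    ] n rows 0.07678840971602363
```

```bash
python3 -m handwheel '[[0.003,0,0.006,0,0,0,-1],[0.003,0,0.01,0,0,0,-1],[0.003,0,0.01,0,0,0,-1],[0.003,0,0.01,0,0,0,-1]]'
```

```text
time: 6.72
eef_pos: [0.5516, -0.0878, 0.0464]
tcp_rot: [0.023, 1.0, -0.0, 0.0]
contact_force: [-0.6, -0.1, -5.3]
opening: 0.577
finger_force: 65.9
```

```bash
python3 -m handwheel '[[0,0,0.004,0,0,0,-1],[0,0,0.004,0,0,0,-1],[0,0,0.004,0,0,0,-1]]'
```

```text
time: 7.1
eef_pos: [0.5517, -0.0879, 0.0459]
tcp_rot: [0.023, 1.0, -0.0, 0.0]
contact_force: [-5.2, 0.2, 4.5]
opening: 0.575
finger_force: 67.1
```

```bash
python3 -m handwheel '[[0,0,0,0,0,0,0.3],[0,0,0,0,0,0,0.6],[0,0,0,0,0,0,1],[0,0,0,0,0,0,1],[0,0,0,0,0,0,1],[0,0,-0.1,0,0,0,1],[0,0,-0.2,0,0,0,1],[0,0,-0.3,0,0,0,1],[0,0,-0.4,0,0,0,1],[0,0,-0.4,0,0,0,1]]'
python3 - <<'E'
from h import *
for n in("scene","top"): cv2.imwrite(f"pics/{n}1.png",eyes.read_camera(n)[:,:,::-1])
S=cv2.imread("pics/scene1.png")[150:350,190:390];T=cv2.imread("pics/top1.png")[130:270,150:290]
cv2.imwrite("pics/z1.png",np.hstack([cv2.resize(S,(400,400),interpolation=2),cv2.resize(T,(400,400),interpolation=2)]))
E
```

```text
time: 8.35
eef_pos: [0.5538, -0.0885, 0.2094]
tcp_rot: [0.023, 1.0, -0.001, 0.004]
contact_force: [0.3, -0.0, 0.1]
opening: 0.998
finger_force: 0.0
```

View pics/z1.png

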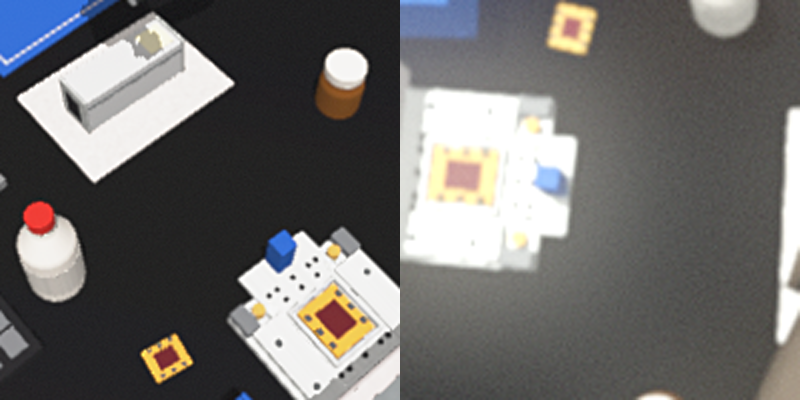

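Housing stands upright on the board and is free. Grip is visible at scene crop (281,250) and at top crop (550,180).

```bash
python3 - <<'E'
from h import *
S=cv2.imread("pics/scene1.png");T=cv2.imread("pics/top1.png")
for n,I,b in(("scene",S,(318,258,345,292)),("top",T,(192,182,216,204))):
    h=cv2.cvtColor(I,cv2.COLOR_BGR2HSV)[b[1]:b[3],b[0]:b[2]].astype(int)
    m=(h[...,0]>100)&(h[...,0]<128)&(h[...,1]>110);print(n);print(np.where(m,h[...,2],0))
print("housing top centre",cast("scene",(190+123/2,150+58/2),.066),[cast("scene",(190+u/2,150+v/2),.066)[:2] for u,v in((62,80),(155,14),(184,42),(90,104))])
print("grip top",tri((190+282/2-.25,150+240/2-.25),(150+(548-400)/2.857-.3,130+178/2.857-.3)))
E
```

```text
scene
[[  0   0   0   0   0   0   0   0   0   0   0   0   0   0   0   0   0   0
    0   0   0   0   0   0   0   0   0]
 [  0   0   0   0   0   0   0   0   0   0   0   0   0   0   0   0   0   0
    0   0   0   0   0   0   0   0   0]
 [  0   0   0   0   0   0   0   0   0   0   0   0   0   0   0   0   0   0
    0   0   0   0   0   0   0   0   0]
 [  0   0   0   0   0   0   0   0   0   0   0   0   0   0   0   0   0   0
    0   0   0   0   0   0   0   0   0]
 [  0   0   0   0   0   0   0   0   0   0   0   0   0   0   0   0   0   0
    0   0   0   0   0   0   0   0   0]
 [  0   0   0   0   0   0   0   0   0   0   0   0   0   0   0   0   0   0
    0   0   0   0   0   0   0   0   0]
 [  0   0   0   0   0   0   0   0   0   0   0   0   0   0  64   0   0   0
    0   0   0   0   0   0   0   0   0]
 [  0   0   0   0   0   0   0   0   0   0   0   0  92 170 191 103   0   0
    0   0   0   0   0   0   0   0   0]
 [  0   0   0   0   0   0   0   0   0   0  61 128 195 228 230 188  97   0
    0   0   0   0   0   0   0   0   0]
 [  0   0   0   0   0   0   0   0   0  78 164 218 225 223 224 225 181  76
   
[... 3407 characters left out ...]
0 0 0 0]
 [0 0 0 0 0 0 0 0 0 0 0 0 0 0 0 0 0 0 0 0 0 0 0 0]
 [0 0 0 0 0 0 0 0 0 0 0 0 0 0 0 0 0 0 0 0 0 0 0 0]
 [0 0 0 0 0 0 0 0 0 0 0 0 0 0 0 0 0 0 0 0 0 0 0 0]
 [0 0 0 0 0 0 0 0 0 0 0 0 0 0 0 0 0 0 0 0 0 0 0 0]
 [0 0 0 0 0 0 0 0 0 0 0 0 0 0 0 0 0 0 0 0 0 0 0 0]
 [0 0 0 0 0 0 0 0 0 0 0 0 0 0 0 0 0 0 0 0 0 0 0 0]
 [0 0 0 0 0 0 0 0 0 0 0 0 0 0 0 0 0 0 0 0 0 0 0 0]
 [0 0 0 0 0 0 0 0 0 0 0 0 0 0 0 0 0 0 0 0 0 0 0 0]
 [0 0 0 0 0 0 0 0 0 0 0 0 0 0 0 0 0 0 0 0 0 0 0 0]]
housing top centre [ 0.5487 -0.0857  0.066 ] [array([ 0.6221, -0.1089]), array([ 0.4741, -0.1126]), array([ 0.4789, -0.0548]), array([ 0.6199, -0.0597])]
grip top (array([0.5841, 0.204 , 0.0647]), np.float64(0.0008622184467466657))
```

```bash
python3 go.py .585 .2045 .15 85.6
```

```text
8.45 [ 0.5514 -0.0877  0.2047] [-0.371  -0.8096  0.0135] shift [-0.0508  0.7336  0.1366] turn [-0.      0.0001  0.01  ] n rows 4.786769708667092
```

```bash
python3 -m handwheel '[[-0.01,0.15,0,0,0,0.01,0.4],[-0.05,0.3,0.05,0,0,0.01,0.4],[-0.05,0.45,0.1,0,0,0.01,0.4],[-0.05,0.6,0.137,0,0,0.01,0.4],[-0.051,0.734,0.137,0,0,0.01,0.4],[-0.051,0.734,0.137,0,0,0.01,0.4],[-0.051,0.734,0.137,0,0,0.01,0.4],[-0.051,0.734,0.137,0,0,0.01,0.4],[-0.051,0.734,0.137,0,0,0.01,0.4]]'; python3 go.py .585 .2045 .046 85.6
```

```text
time: 9.57
eef_pos: [0.5853, 0.2033, 0.1498]
tcp_rot: [0.039, 0.999, -0.0, -0.0]
contact_force: [-0.7, -0.0, -0.1]
opening: 0.702
finger_force: 0.0
9.575 [0.5853 0.2033 0.1498] [-0.6722 -0.0259 -0.1356] shift [0.001  0.0029 0.2596] turn [-0.     -0.0001 -0.0006] n rows 1.6612742562183034
```

```bash
python3 -m handwheel '[[0,0.002,0.1,0,0,0,0.4],[0,0.002,0.18,0,0,0,0.4],[0,0.002,0.23,0,0,0,0.4],[0,0.002,0.26,0,0,0,0.4],[0,0.002,0.26,0,0,0,0.4],[0,0.002,0.26,0,0,0,0.4]]'; python3 -m handwheel '[[0,0,0,0,0,0,-0.1],[0,0,0,0,0,0,-0.3],[0,0,0,0,0,0,-1],[0,0,0,0,0,0,-1],[0,0,0,0,0,0,-1],[0,0,0,0,0,0,-1],[0,0,0,0,0,0,-1]]' 100;python3 go.py .585 .2045 .046 85.6
```

```text
time: 10.32
eef_pos: [0.5863, 0.2056, 0.0473]
tcp_rot: [0.038, 0.999, 0.0, 0.001]
contact_force: [-0.2, 0.0, -0.1]
opening: 0.693
finger_force: 0.0
time: 11.2
eef_pos: [0.5857, 0.2053, 0.0467]
tcp_rot: [0.038, 0.999, -0.0, 0.0]
contact_force: [-1.6, -1.1, 5.4]
opening: 0.246
finger_force: 98.6
11.2 [0.5857 0.2053 0.0467] [-1.6441 -1.1084  5.3592] shift [ 0.0016 -0.0021  0.0018] turn [-0.      0.0003  0.    ] n rows 0.020722300814533502
```

```bash
python3 -m handwheel '[[0,-0.01,0,0,0,0,-1],[0,-0.02,0,0,0,0,-1],[0,-0.03,0,0,0,0,-1],[0,-0.04,0,0,0,0,-1],[0,-0.05,0,0,0,0,-1],[0,-0.06,0,0,0,0,-1],[0,-0.07,0,0,0,0,-1],[0,-0.08,0,0,0,0,-1],[0,-0.09,0,0,0,0,-1],[0,-0.1,0,0,0,0,-1],[0,-0.1,0,0,0,0,-1]]';python3 go.py .5761 .0803 .0465 85.6
```

```text
time: 12.58
eef_pos: [0.5827, 0.1654, 0.0465]
tcp_rot: [0.039, 0.999, 0.001, 0.001]
contact_force: [0.1, 4.4, 4.8]
opening: 0.248
finger_force: 99.5
12.575 [0.5827 0.1654 0.0465] [0.1134 4.4054 4.8117] shift [-0.0001 -0.2134 -0.0003] turn [ 0.0004  0.0004 -0.0004] n rows 1.3656566489047641
```

```bash
python3 -m handwheel '[[0,-0.02,0,0,0,0,-1],[0,-0.04,0,0,0,0,-1],[0,-0.06,0,0,0,0,-1],[0,-0.08,0,0,0,0,-1],[0,-0.1,0,0,0,0,-1],[0,-0.12,0,0,0,0,-1],[0,-0.14,0,0,0,0,-1],[0,-0.16,0,0,0,0,-1],[0,-0.18,0,0,0,0,-1],[0,-0.195,0,0,0,0,-1],[0,-0.195,0,0,0,0,-1]]';python3 go.py .577 .088 .20 85.6
```

```text
time: 13.95
eef_pos: [0.5761, 0.0867, 0.0461]
tcp_rot: [0.038, 0.999, -0.001, -0.0]
contact_force: [-0.1, 1.2, 5.9]
opening: 0.243
finger_force: 99.3
13.95 [0.5761 0.0867 0.0461] [-0.1268  1.2326  5.8593] shift [-0.0017  0.0029 -0.3849] turn [-0.0004 -0.0001 -0.0001] n rows 2.4632380269126446
```

```bash
python3 -m handwheel '[[0,0,-0.02,0,0,0,-1],[0,0,-0.05,0,0,0,-1],[0,0,-0.1,0,0,0,-1],[0,0,-0.16,0,0,0,-1],[0,0,-0.22,0,0,0,-1],[0,0,-0.28,0,0,0,-1],[0,0,-0.33,0,0,0,-1],[0,0,-0.36,0,0,0,-1],[0,0,-0.36,0,0,0,-1],[0,0,-0.36,0,0,0,-1]]';python3 go.py .545 -.15 .19 89
python3 - <<'E'
from h import *
for n in("scene","top"): cv2.imwrite(f"pics/{n}2.png",eyes.read_camera(n)[:,:,::-1])
S=cv2.imread("pics/scene2.png")[130:330,190:390];T=cv2.imread("pics/top2.png")[130:270,150:290]
cv2.imwrite("pics/z2.png",np.hstack([cv2.resize(S,(400,400),interpolation=2),cv2.resize(T,(400,400),interpolation=2)]))
E
```

```text
time: 15.2
eef_pos: [0.5755, 0.0877, 0.1888]
tcp_rot: [0.038, 0.999, -0.0, -0.001]
contact_force: [-0.9, -0.1, -2.0]
opening: 0.249
finger_force: 98.9
15.2 [0.5755 0.0877 0.1888] [-0.9258 -0.0797 -2.0141] shift [ 0.0305 -0.5984 -0.0028] turn [-0.0001 -0.0007 -0.0189] n rows 3.834786698485175
```

View pics/z2.png

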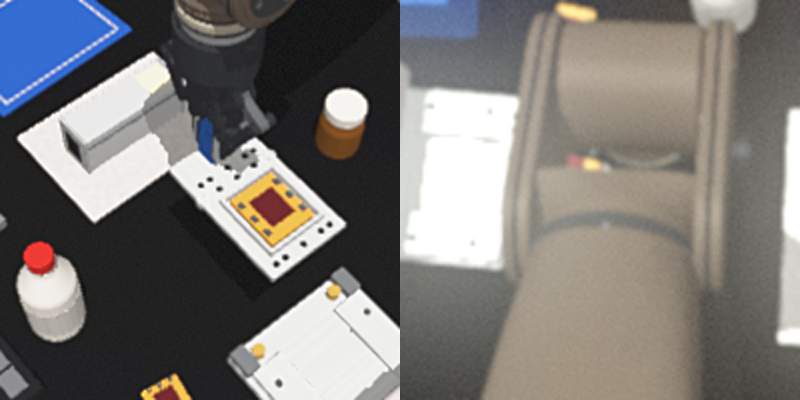

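Tray is lifted with the device in its pocket (scene crop (275,207)); rails left empty, housing and bystanders in place.

```bash
python3 -m handwheel '[[0.01,-0.05,0,0,0,0,-1],[0.01,-0.12,0,0,0,-0.005,-1],[0.02,-0.2,0,0,0,-0.01,-1],[0.02,-0.28,0,0,0,-0.015,-1],[0.03,-0.36,0,0,0,-0.02,-1],[0.03,-0.44,0,0,0,-0.025,-1],[0.03,-0.51,0,0,0,-0.027,-1],[0.03,-0.57,0,0,0,-0.027,-1],[0.03,-0.6,0,0,0,-0.027,-1],[0.03,-0.6,0,0,0,-0.027,-1],[0.03,-0.6,0,0,0,-0.027,-1]]';python3 go.py .542 -.366 .15 90.5
```

```text
time: 16.68
eef_pos: [0.5457, -0.15, 0.1897]
tcp_rot: [-0.004, 1.0, 0.0, -0.0]
contact_force: [-0.1, 0.2, -2.3]
opening: 0.246
finger_force: 99.0
16.675 [ 0.5457 -0.15    0.1897] [-0.1052  0.2077 -2.2787] shift [ 0.0137 -0.5399  0.099 ] turn [ 0.0002 -0.0001 -0.0001] n rows 3.5138394624123297
```

```bash
python3 -m handwheel '[[0.01,-0.05,0,0,0,0,-1],[0.01,-0.12,0,0,0,0,-1],[0.012,-0.2,0,0,0,0,-1],[0.012,-0.28,0,0,0,0,-1],[0.012,-0.36,0,0,0,0,-1],[0.012,-0.44,0.03,0,0,0,-1],[0.012,-0.5,0.06,0,0,0,-1],[0.012,-0.54,0.1,0,0,0,-1],[0.012,-0.54,0.15,0,0,0,-1],[0.012,-0.54,0.2,0,0,0,-1],[0.012,-0.54,0.2,0,0,0,-1]]';python3 go.py .542 -.366 .043 90.5
python3 - <<'E'
from h import *
cv2.imwrite("pics/scene3.png",eyes.read_camera("scene")[:,:,::-1])
cv2.imwrite("pics/z3.png",cv2.resize(cv2.imread("pics/scene3.png")[70:230,130:330],(750,600),interpolation=2))
E
```

```text
time: 18.05
eef_pos: [0.5413, -0.3643, 0.1064]
tcp_rot: [-0.005, 1.0, 0.002, -0.002]
contact_force: [-0.8, 0.9, -3.2]
opening: 0.244
finger_force: 98.8
18.05 [ 0.5413 -0.3643  0.1064] [-0.8248  0.9183 -3.1913] shift [-0.0024 -0.005   0.1585] turn [ 0.0015 -0.0015  0.0001] n rows 1.0147237931700646
```

View pics/z3.png

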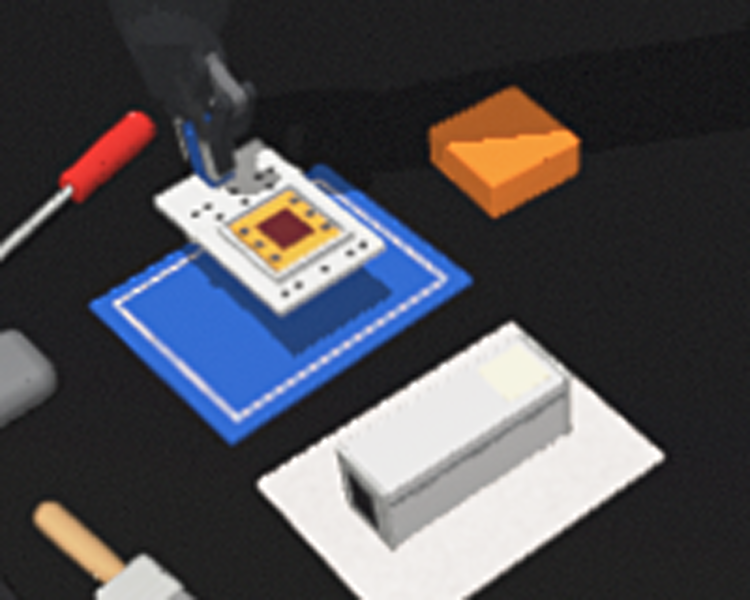

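The tray hovers level over the mat with the device seated (crop (290,230)), and the housing stands centred on the board.

```bash
python3 -m handwheel '[[0,-0.003,0.05,0,0,0,-1],[0,-0.003,0.09,0,0,0,-1],[0,-0.003,0.12,0,0,0,-1],[0,-0.003,0.14,0,0,0,-1],[0,-0.003,0.15,0,0,0,-1],[0,-0.003,0.155,0,0,0,-1],[0,-0.003,0.155,0,0,0,-1],[0,-0.003,0.155,0,0,0,-1]]'; python3 go.py .542 -.366 .0405 90.5
```

```text
time: 19.1
eef_pos: [0.543, -0.3681, 0.0485]
tcp_rot: [-0.004, 1.0, -0.0, 0.0]
contact_force: [-0.7, -1.0, -3.0]
opening: 0.243
finger_force: 99.0
19.1 [ 0.543  -0.3681  0.0485] [-0.7319 -0.9793 -2.9917] shift [0.0025 0.0054 0.02  ] turn [-0.0002  0.0002 -0.0002] n rows 0.13363182641539073
```

```bash
python3 -m handwheel '[[0,0.002,0.006,0,0,0,-1],[0,0.002,0.01,0,0,0,-1],[0,0.002,0.014,0,0,0,-1],[0,0.002,0.016,0,0,0,-1],[0,0.002,0.016,0,0,0,-1]]'
```

```text
time: 19.73
eef_pos: [0.5427, -0.367, 0.0414]
tcp_rot: [-0.004, 1.0, 0.0, -0.0]
contact_force: [0.4, -0.0, -2.5]
opening: 0.246
finger_force: 99.0
```

```bash
python3 -m handwheel '[[0,0,0.003,0,0,0,-1],[0,0,0.003,0,0,0,-1],[0,0,0.003,0,0,0,-1]]'; python3 -m handwheel '[[0,0,0.002,0,0,0,-1],[0,0,0.002,0,0,0,-1],[0,0,0.002,0,0,0,-1]]'
```

```text
time: 20.1
eef_pos: [0.5429, -0.3672, 0.0408]
tcp_rot: [-0.004, 1.0, -0.0, 0.0]
contact_force: [-1.6, -0.1, 1.2]
opening: 0.24
finger_force: 99.4
time: 20.48
eef_pos: [0.5429, -0.3672, 0.0408]
tcp_rot: [-0.004, 1.0, -0.0, -0.0]
contact_force: [-2.4, 2.1, 5.1]
opening: 0.246
finger_force: 100.0
```

```bash
python3 -m handwheel '[[0,0,0,0,0,0,-0.4],[0,0,0,0,0,0,-0.2],[0,0,0,0,0,0,0.1],[0,0,0,0,0,0,0.4],[0,0,0,0,0,0,0.4],[0,0,0,0,0,0,0.4],[0,0,-0.1,0,0,0,0.4],[0,0,-0.2,0,0,0,0.4],[0,0,-0.3,0,0,0,0.4],[0,0,-0.45,0,0,0,0.4],[0,0,-0.5,0,0,0,0.4],[0,0,-0.5,0,0,0,0.4]]'; python3 -m handwheel '[[0,-0.15,0,0,0,0,0.4],[0,-0.3,0,0,0,0,0.4],[0,-0.45,0,0,0,0,0.4],[0,-0.45,0,0,0,0,0.4],[0,-0.45,0,0,0,0,0.4],[0,-0.45,0,0,0,0,0.4],[0,-0.45,0,0,0,0,0.4],[0,-0.45,0,0,0,0,0.4]]'
python3 - <<'E'
from h import *
for n in("scene","top"): cv2.imwrite(f"pics/{n}4.png",eyes.read_camera(n)[:,:,::-1])
S=cv2.imread("pics/scene4.png");T=cv2.imread("pics/top4.png")
cv2.imwrite("pics/z4.png",np.hstack([cv2.resize(S[80:230,130:280],(400,400),interpolation=2),cv2.resize(T[150:290,310:450],(400,400),interpolation=2)]))
E
```

```text
time: 21.98
eef_pos: [0.5433, -0.3676, 0.2415]
tcp_rot: [-0.004, 1.0, -0.001, 0.001]
contact_force: [0.5, -0.4, -0.3]
opening: 0.701
finger_force: 0.0
time: 22.98
eef_pos: [0.5446, -0.5462, 0.2402]
tcp_rot: [-0.005, 1.0, -0.0, 0.0]
contact_force: [-1.1, -0.3, 0.1]
opening: 0.695
finger_force: 0.0
```

View pics/z4.png

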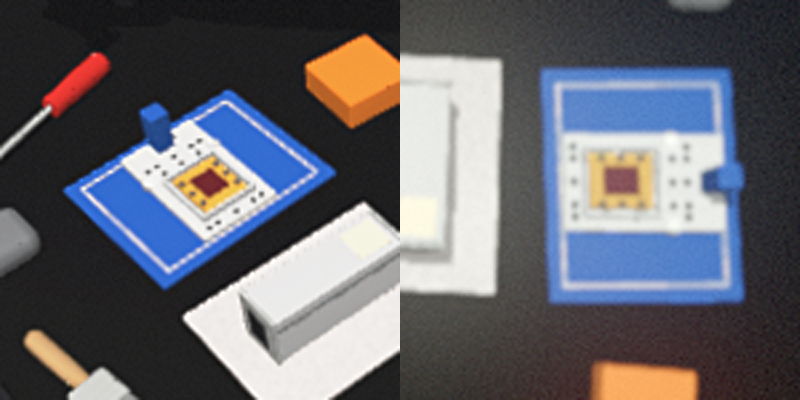

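View pics/scene4.png

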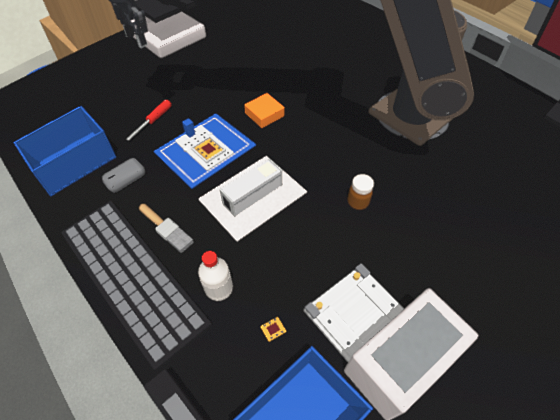

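The tray lies flat and centred on the mat (top crop: tray centre about (645,182), mat centre about (643,184)), with the device in its pocket. The housing stands on the board and the bystanders have not moved.

```bash
python3 -c "
from plant import ctrl
print(ctrl.sign_off())"
```

```text
the job is handed in; nothing more can be done
None
```

The job is handed in, about 23 s into the 64 s allowed: the housing stands upright on the middle of the white board, and the tray lies flat, right way up, in the middle of the blue mat with the gold device in its pocket and the bystanders unmoved; the sign-off gave no verdict.

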